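# Roll a sealing mat down onto a well plate

## Robot

A 6-joint arm with a two-finger parallel gripper is mounted at the origin on a cart in front of the work surface, level with it; the furniture and walls round the work are solid. World frame = base frame: x ahead of the robot, y to its left, z up, the work surface at z = 0. Lengths are in m, angles in rad, forces in N, time in s.
With the tool pointing down it reaches from about 0.375 to 0.9 m from the base axis. Payload 3.1 kg.
Tool frame: the origin (TCP) lies midway between the tips of the shut fingers; the grasp point (between the pads) lies 19 mm behind it (pinch_z is the distance from the TCP to the grasp point, in m); y points along the fingers, z is the direction in which the jaws open and shut, and the axes are right-handed (so a half turn about y gives the same grasp; the last joint's range is limited). The gripper opens to 87 mm and grips with 3 to 60 N. Pads are 19 mm wide; open, the fingers measure 117 mm over their backs; the gripper's body (75 mm by 190 mm) begins 51 mm behind the grasp point.
Start: joints at [0.973, 0.527, 1.433, -0, 1.181, -0.178], TCP at [0.255, 0.571, 0.223] pointing down, gripper open.
Joint ranges: [-3.08, 3.08], [-0.75, 2.2], [0.22, 2.44], [-1.43, 4.57], [0, 2.65], [-2.85, 2.85]. Speed limits (rad/s): [2.79, 2.79, 3.14, 3.14, 3.14, 3.14].

## Interface

Orientations are given as a unit quaternion [x, y, z, w].
In Python, from rig import * gives the robot as it stands.
- The arm moves only by the tool drive_tool, never from a script. Its argument "plan" is a list of rows, each a list of 7 numbers: the shift along the tool's x, y, z in mm, then the turn, a rotation vector about the tool's x, y, z in degrees, then the finger opening in mm, from 0 to 87. A call has 1 to 10 rows; each row is the pose to reach, as a shift and turn from the pose commanded when the call began, along the tool's axes at that moment; what a row does not reach only later rows make up. A row lasts 1/10 s, in which the tool goes at most 50 mm and 8.59 degrees, less where a joint would pass 70% of its speed; a pose out of reach is approached as far as the arm can. A call with a gripper value outside its range is refused whole. The fingers move at their own pace and stop on an object; "newtons" is the grip in N (left out, the last holds). Time passes only in rows, so rows that repeat a pose let the fingers close. It gives the time, the measured TCP pose, the force and the opening at its end, in the units of the state.
- get_obs(): the state, without advancing time (a new reading comes with each control period).
- camera(name): name is "scene" or "side" or "wrist"; returns the picture (400x640x3 uint8, blue, green, red); there is no depth.
- get_calibration(name): a dict with "fx", "fy", "cx", "cy" (pixels), "D" ([k1, k2, p1, p2, k3] as OpenCV has them; the pictures are not rectified), "origin" and "rotation" of the camera in the world; the wrist camera has in their place "tool_from_camera" (4x4, takes a point from camera to tool coordinates, whose origin is the TCP and whose axes are the tool frame's). Camera axes: x right, y down, z forward; pixel columns grow to the right and rows downward; lengths in m; the calibration is good to about 2 mm. A picture is of the moment at which its call begins: read the wrist's pose just before it. get_calibration takes no time and is no camera call.
- hand_in(): hands the job in, once; it reports no verdict.
Trained networks look in the newest picture that a camera, given by its name, has taken for a name from the list of things; names that differ only in an ending like _2 or _b are one class to them, and where a whole thing is asked for, a point or a joint stands for the part that bears it (a point fixed in the world has none). Each returns a list of dicts, best first, with "conf" (0 to 1); they miss things now and then, are a little off and sometimes report something else, mostly with a low value. They report only what shows in the picture. A call takes as long as a camera call.
- spot_in(camera, target): "location" ([column, row] in pixels, amid what is visible of it).
- mark_of(camera, target): "location" ([column, row] in pixels: a listed point, or the origin of a listed thing).
The state is a dict: "time": time; "q": joint angles; "joint_velocities": joint speeds; "joint_torque": joint torques, N m; "position": TCP position; "tool_rot": TCP orientation; "ft_force": force on the tool from outside, world axes, zero at the start; "moment": the same for the moment, N m; "grip_width": finger opening in m.
Only numpy, scipy, OpenCV 4.12 (cv2) and the standard library are available. Lean on these libraries where they do the work, as an engineer would, in place of code of your own. Each camera call takes 0.05 s, during which the arm holds its last target. There are 200 camera calls.

## Task

Take the hand roller from its cradle and roll it along the sealing mat on the well plate, bearing down firmly and evenly but never with more than 20 N, until all eight cap strips are pressed fully home; do not lift the roller off the mat part-way through. Then hang the roller back in its cradle and let go. Press the mat with the roller only, and leave the timer, the bottle and the dish alone.

Things in the scene. Friction and masses are not known exactly. Their poses are not given: they have to be found in the camera images.
- nest: Fixed grey stand, base 98 x 146 mm, carrying a white well plate with a flat grey sealing mat of 8 cap strips side by side along y. Origin: centre of the base's underside, on the worktop; x across, y along, z up. Its height and levelling differ each time and are not measured: the raised mat's top is 48 to 68 mm above the origin and slopes up to 0.012 rad along y. Nothing stands higher than the mat.
- roller_grip (a point): Centre of the hand roller's black upright handle: 40 mm along x, 24 mm along y (take it across these), 60 mm high, z up. The top of its aluminium cross bar (108 x 28 x 10 mm, long along x) is 30 mm below this point, the bar's underside 40 mm below. Whole tool 0.3 kg; it hangs by the bar in the cradle. Carry it clear of the wooden shelf (front edge at x = 0.61, underside 0.41 m up).
- roller_axle (a point): Axis centre, with the fork at rest, of the free-turning rubber roller (30 mm diameter, 66 mm long along x), 75 mm below roller_grip; its lowest line is 90 mm below roller_grip. Its sprung fork gives way upwards under the bar: it starts at 3 N and takes 4 N more per mm, with a hard stop after 8 mm.
- cradle_seat (a point): Where the centre of the underside of the roller's cross bar belongs: midway between the fixed cradle's two grey posts (at x = +-49 mm), level with their bearing faces, 62 mm above the worktop; z up. The bar lies along x, with about 3 mm play each way between splayed lips 9 mm high, the roller hanging between the posts; roller_grip is then 40 mm above this point.
- timer: White timer, 68 x 62 x 19 mm, lying loose on the worktop; origin at the centre of its underside. To be left alone.
- oil_bottle: Small bottle with a black cap, 26 mm diameter, 66 mm high, standing loose; origin at the centre of its underside. To be left alone.
- petri: Flat round dish, 56 mm diameter, 14 mm high, lying loose; origin at the centre of its underside. To be left alone.
- strip0 (a joint): How far the cap strip at y = -45.5 mm in the nest's frame (64 mm along x, 12.4 mm along y, 3 mm thick) is pressed down: 0 = raised, 0.003 m = fully seated. It slides down only while pressed with more than about 8 N, and stays where it is left; where the roller touches two strips they share its load.
- strip1 (a joint): How far the cap strip at y = -32.5 mm in the nest's frame (64 mm along x, 12.4 mm along y, 3 mm thick) is pressed down: 0 = raised, 0.003 m = fully seated. It slides down only while pressed with more than about 8 N, and stays where it is left; where the roller touches two strips they share its load.
- strip2 (a joint): How far the cap strip at y = -19.5 mm in the nest's frame (64 mm along x, 12.4 mm along y, 3 mm thick) is pressed down: 0 = raised, 0.003 m = fully seated. It slides down only while pressed with more than about 8 N, and stays where it is left; where the roller touches two strips they share its load.
- strip3 (a joint): How far the cap strip at y = -6.5 mm in the nest's frame (64 mm along x, 12.4 mm along y, 3 mm thick) is pressed down: 0 = raised, 0.003 m = fully seated. It slides down only while pressed with more than about 8 N, and stays where it is left; where the roller touches two strips they share its load.
- strip4 (a joint): How far the cap strip at y = 6.5 mm in the nest's frame (64 mm along x, 12.4 mm along y, 3 mm thick) is pressed down: 0 = raised, 0.003 m = fully seated. It slides down only while pressed with more than about 8 N, and stays where it is left; where the roller touches two strips they share its load.
- strip5 (a joint): How far the cap strip at y = 19.5 mm in the nest's frame (64 mm along x, 12.4 mm along y, 3 mm thick) is pressed down: 0 = raised, 0.003 m = fully seated. It slides down only while pressed with more than about 8 N, and stays where it is left; where the roller touches two strips they share its load.
- strip6 (a joint): How far the cap strip at y = 32.5 mm in the nest's frame (64 mm along x, 12.4 mm along y, 3 mm thick) is pressed down: 0 = raised, 0.003 m = fully seated. It slides down only while pressed with more than about 8 N, and stays where it is left; where the roller touches two strips they share its load.
- strip7 (a joint): How far the cap strip at y = 45.5 mm in the nest's frame (64 mm along x, 12.4 mm along y, 3 mm thick) is pressed down: 0 = raised, 0.003 m = fully seated. It slides down only while pressed with more than about 8 N, and stays where it is left; where the roller touches two strips they share its load.

How it is judged:
By the outcome, as a careful person would: the job done as asked, in the order asked, and still so for the second after the job is handed in, with the robot touching nothing.
It also fails if it takes over 72 s, if anything falls off the work surface, if the arm or the gripper's body presses on something with over 40 N, if the wrist force passes 120 N, or if a joint passes its speed limit or range.

## Working session

There is one attempt and no reset: what is moved stays moved. The work goes in short steps, Python scripts to look and compute and a tool call to move; the robot and the scene stay as the last step left them, time stands still between calls to the robot, and variables do not carry over. Pictures are saved under pics/ and viewed, about 8 in all and at most 12, crops included, and the job is handed in when it is done.

Besides the shell and the picture viewer there is one more tool, called after "Call:" as name(argument=value, ...), one argument or row to a line, values as JSON. drive_tool: Moves the arm, as the interface text tells. Its arguments: {"type":"object","properties":{"plan":{"type":"array","items":{"type":"array","items":{"type":"number"}}},"newtons":{"type":"number"}},"required":["plan"]}

```bash
mkdir -p pics; ls
cat > h.py <<'E'
from rig import *
import numpy as np, cv2
from scipy.spatial.transform import Rotation as R
def pose():
    o=get_obs(); T=np.eye(4); T[:3,:3]=R.from_quat(o["tool_rot"]).as_matrix(); T[:3,3]=o["position"]; return T
def cam(name,T=None):
    c=get_calibration(name); K=np.array([[c["fx"],0,c["cx"]],[0,c["fy"],c["cy"]],[0,0,1]]); D=np.array(c["D"],float)
    if "origin" in c:
        M=np.eye(4); M[:3,:3]=np.array(c["rotation"]) if np.size(c["rotation"])==9 else R.from_quat(c["rotation"]).as_matrix(); M[:3,3]=c["origin"]
    else: M=T@np.array(c["tool_from_camera"])
    return K,D,M
def ray(name,px,T=None):
    K,D,M=cam(name,T); u=cv2.undistortPoints(np.array([[px]],float),K,D)[0,0]
    d=M[:3,:3]@np.array([u[0],u[1],1]); return M[:3,3],d/np.linalg.norm(d)
def onz(name,px,z,T=None):
    o,d=ray(name,px,T); return o+d*(z-o[2])/d[2]
def proj(name,P,T=None):
    K,D,M=cam(name,T); Mi=np.linalg.inv(M)
    return cv2.projectPoints(np.atleast_2d(np.array(P,float)),cv2.Rodrigues(Mi[:3,:3])[0],Mi[:3,3],K,D)[0][:,0]
def tri(obs):
    A=np.zeros((3,3));b=np.zeros(3)
    for o,d in obs:
        Q=np.eye(3)-np.outer(d,d);A+=Q;b+=Q@o
    p=np.linalg.solve(A,b); return p,[float(np.linalg.norm((np.eye(3)-np.outer(d,d))@(p-o)))*1000 for o,d in obs]
E
python3 - <<'E'
from h import *
np.set_printoptions(precision=4,suppress=True)
o=get_obs(); print(o)
for n in("scene","side"):
    cv2.imwrite(f"pics/{n}1.png",camera(n)); c=get_calibration(n); print(n,c["origin"],np.array(c["rotation"]))
    for t in("nest","roller_grip","roller_axle","cradle_seat","timer","oil_bottle","petri","strip0","strip7"):
        print(n,t,[(np.round(m["location"],1).tolist(),round(m["conf"],2)) for m in mark_of(n,t)[:2]])
E
```

```text
pics
{'time': 0.0, 'q': array([ 0.9725,  0.5285,  1.4339, -0.    ,  1.1814, -0.1785]), 'joint_velocities': array([ 0.0001, -0.0004,  0.0015, -0.0003, -0.0001, -0.001 ]), 'joint_torque': array([ -0.0002, -44.0036, -17.6597,   0.0632,   0.0582,  -0.0001]), 'position': array([0.2543, 0.5701, 0.2216]), 'tool_rot': array([ 0.6923, -0.1476,  0.147 , -0.6909]), 'ft_force': array([ 0.0778, -0.1852, -0.3627]), 'moment': array([ 0.06  ,  0.0441, -0.045 ]), 'grip_width': 0.08696916625262195}
scene [0.0321 0.5813 0.5344] [-0.2701  0.8192 -0.4819  0.1543]
scene nest [([368.8, 183.2], 0.8)]
scene roller_grip [([205.8, 252.4], 0.84)]
scene roller_axle [([213.1, 283.0], 0.97), ([323.0, 220.5], 0.52)]
scene cradle_seat [([208.1, 252.3], 0.68)]
scene timer [([324.6, 220.8], 0.72)]
scene oil_bottle [([305.8, 230.8], 0.68)]
scene petri [([291.2, 243.4], 0.58), ([209.3, 252.3], 0.36)]Traceback (most recent call last):
  File "<stdin>", line 7, in <module>
ValueError: it knows: cradle_seat, nest, oil_bottle, petri, roller_axle, roller_grip, timer
```

Run:
```python
from h import *
np.set_printoptions(precision=4,suppress=True)
cv2.imwrite("pics/side1.png",camera("side")); 
for t in("nest","roller_grip","roller_axle","cradle_seat","timer","oil_bottle","petri"):
        print(t,[(np.round(m["location"],1).tolist(),round(m["conf"],2)) for m in mark_of("side",t)[:2]])
print(get_calibration("side"))
for t,px,z in(("nest",[368.8,183.2],0),("grip",[205.8,252.4],.102),("axle",[213.1,283],.027),("seat",[208.1,252.3],.062),("timer",[324.6,220.8],0),("oil",[305.8,230.8],0),("petri",[291.2,243.4],0)): print(t,onz("scene",px,z))
a=cv2.imread("pics/scene1.png");b=cv2.imread("pics/side1.png")
cv2.imwrite("pics/both.png",np.vstack([a[100:400],b])[:,:640][:600] if 0 else cv2.resize(np.vstack([a,b]),(480,600)))
```

```text
nest [([395.4, 158.2], 0.67)]
roller_grip [([204.3, 254.3], 0.8)]
roller_axle [([212.1, 268.8], 0.83)]
cradle_seat [([213.3, 262.5], 0.69)]
timer [([330.2, 203.0], 0.94), ([289.4, 229.9], 0.68)]
oil_bottle [([308.1, 212.0], 0.51), ([329.4, 202.4], 0.44)]
petri [([287.3, 228.2], 0.82), ([214.2, 263.8], 0.53)]
{'fx': 496.69821533558985, 'fy': 496.69821533558985, 'cx': 314.81493421968617, 'cy': 187.34142075487568, 'D': array([-0.1404,  0.    ,  0.    ,  0.    ,  0.    ]), 'origin': array([0.0039, 0.3489, 1.1173]), 'rotation': array([-0.4244,  0.8644, -0.2419,  0.1193])}
nest [ 0.4989 -0.3175  0.    ]
grip [0.5148 0.2701 0.102 ]
axle [0.5123 0.2678 0.027 ]
seat [0.5561 0.2384 0.062 ]
timer [ 0.4877 -0.0686  0.    ]
oil [ 0.4992 -0.0049  0.    ]
petri [0.4953 0.0556 0.    ]
```

View pics/scene1.png

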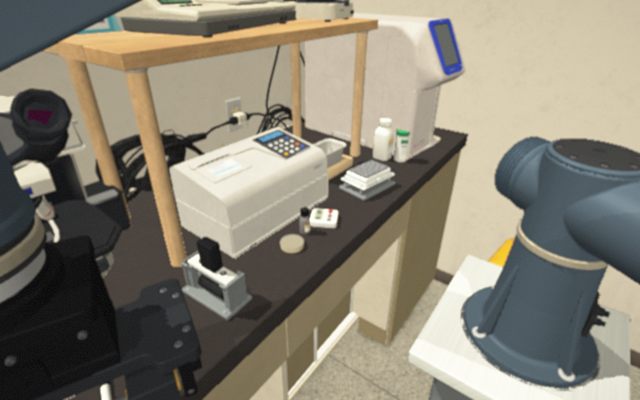

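View pics/side1.png

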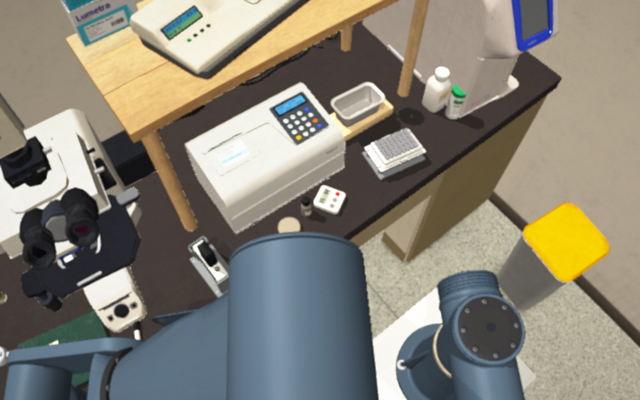

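Run:
```python
from h import *
np.set_printoptions(precision=4,suppress=True)
S=dict(nest=[368.8,183.2],grip=[205.8,252.4],axle=[213.1,283],seat=[208.1,252.3],timer=[324.6,220.8],oil=[305.8,230.8],petri=[291.2,243.4])
D=dict(nest=[395.4,158.2],grip=[204.3,254.3],axle=[212.1,268.8],seat=[213.3,262.5],timer=[330.2,203],oil=[308.1,212],petri=[287.3,228.2])
for k in S:
    p,r=tri([ray("scene",S[k]),ray("side",D[k])]); z=dict(grip=.102,axle=.027,seat=.062).get(k,0); print(k,p,np.round(r,1),"side@z",onz("side",D[k],z))
a=cv2.imread("pics/scene1.png");b=cv2.imread("pics/side1.png")
f=lambda i,x,y:cv2.resize(i[y:y+100,x:x+130],(400,300),interpolation=cv2.INTER_CUBIC)
cv2.imwrite("pics/c1.png",np.vstack([np.hstack([f(a,150,225),f(b,150,215)]),np.hstack([f(a,310,130),f(b,335,110)])]))
print(pose())
print(get_calibration("wrist"))
```

```text
nest [ 0.477  -0.2848  0.0196] [4.5 4.5] side@z [ 0.481  -0.2974  0.    ]
grip [0.5022 0.2762 0.1117] [1.8 1.8] side@z [0.5054 0.2743 0.102 ]
axle [0.4945 0.2764 0.043 ] [2.8 2.8] side@z [0.4994 0.2735 0.027 ]
seat [0.4753 0.2781 0.1246] [11.7 11.7] side@z [0.495  0.2655 0.062 ]
timer [ 0.4821 -0.0658  0.0028] [3. 3.] side@z [ 0.4803 -0.068   0.    ]
oil [ 0.4968 -0.0059 -0.0003] [2.6 2.6] side@z [ 0.4942 -0.0068  0.    ]
petri [0.4856 0.0656 0.0104] [0.8 0.8] side@z [0.4894 0.0626 0.    ]
[[ 0.9132 -0.      0.4075  0.2547]
 [-0.4075  0.0001  0.9132  0.5707]
 [-0.     -1.      0.      0.2226]
 [ 0.      0.      0.      1.    ]]
{'fx': 303.9409649956159, 'fy': 303.9409649956159, 'cx': 317.6294597133409, 'cy': 201.54660882181452, 'D': array([-0.0251,  0.    ,  0.    ,  0.    ,  0.    ]), 'tool_from_camera': array([[ 0.0002,  0.964 ,  0.266 , -0.0731],
       [-0.0001, -0.266 ,  0.964 , -0.1639],
       [ 1.    , -0.0002,  0.    , -0.0014],
       [ 0.    ,  0.    ,  0.    ,  1.    ]])}
```

View pics/c1.png

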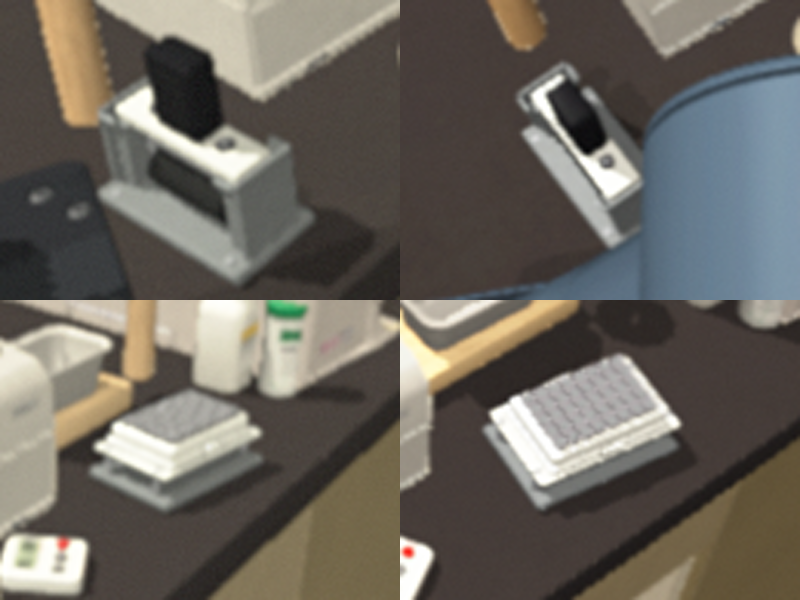

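Run:
```python
from h import *
np.set_printoptions(precision=4,suppress=True)
s=130/400
P=lambda n,x,y,ox,oy,z:onz(n,[ox+x*s,oy+y*s],z)
a=P("scene",118,100,150,225,.072);b=P("scene",265,165,150,225,.072);print("bar scene",a,b,np.degrees(np.arctan2(*(b-a)[1::-1])))
a=P("side",545,88,150-400*s,215,.072);b=P("side",628,185,150-400*s,215,.072);print("bar side",a,b,np.degrees(np.arctan2(*(b-a)[1::-1])))
c=lambda x,y:P("side",x-400,y-300,335,110,.004)
A,B,C=c(485,430),c(543,505),c(680,445);print("nest base",A,B,C,np.degrees(np.arctan2(*(C-B)[1::-1])),np.linalg.norm(C-B),np.linalg.norm(A-B),(A+C)/2)
c=lambda x,y:P("scene",x,y-300,310,130,.004)
A,B,C=c(93,468),c(165,507),c(262,460);print("nest base",A,B,C,np.degrees(np.arctan2(*(C-B)[1::-1])),np.linalg.norm(C-B),np.linalg.norm(A-B),(A+C)/2)
```

```text
bar scene [0.5627 0.2784 0.072 ] [0.4456 0.2639 0.072 ] -172.93291077326913
bar side [0.5537 0.2714 0.072 ] [0.4495 0.2631 0.072 ] -175.3984358543221
nest base [ 0.5491 -0.2368  0.004 ] [ 0.458  -0.2249  0.004 ] [ 0.4303 -0.3647  0.004 ] -101.19039482675178 0.1425388485527589 0.09191168518059152 [ 0.4897 -0.3008  0.004 ]
nest base [ 0.56   -0.2508  0.004 ] [ 0.4649 -0.2275  0.004 ] [ 0.4347 -0.3663  0.004 ] -102.28132551203663 0.1420866995727325 0.09788208572031452 [ 0.4973 -0.3086  0.004 ]
```

Call:
drive_tool(
  plan=[
    [40, -4, -24, 0, 0, 0, 87],
    [80, -8, -48, 0, 0, 0, 87],
    [120, -11, -72, 0, 0, 0, 87],
    [160, -14, -97, 0, 0, 0, 87],
    [200, -18, -122, 0, 0, 0, 87],
    [240, -22, -146, 0, 0, 0, 87],
    [280, -26, -170, 0, 0, 0, 87],
    [310, -27, -191, 0, 0, 0, 87],
    [310, -27, -191, 0, 0, 0, 87],
  ],
)

```text
time: 1.7
position: [0.463, 0.2665, 0.2501]
tool_rot: [0.691, -0.148, 0.15, -0.691]
ft_force: [-0.2, 1.0, -0.1]
grip_width: 0.0872
```

Run:
```python
from h import *
np.set_printoptions(precision=4,suppress=True)
T=pose(); im=camera("wrist"); cv2.imwrite("pics/w1.png",im)
for t,z in(("roller_grip",.102),("roller_axle",.027),("cradle_seat",.062)):
    for m in mark_of("wrist",t)[:2]: print(t,m["location"],m["conf"],onz("wrist",m["location"],z,T))
print(T, get_obs()["q"])
```

```text
roller_grip [335.8, 218.8] 0.61 [0.5004 0.2696 0.102 ]
roller_axle [333.9, 201.5] 0.77 [0.5025 0.2707 0.027 ]
[[ 0.9108  0.0026  0.4127  0.463 ]
 [-0.4127 -0.0009  0.9109  0.2665]
 [ 0.0027 -1.      0.0003  0.2501]
 [ 0.      0.      0.      1.    ]] [ 0.3224  0.3711  1.6306  0.0006  1.1405 -0.8295]
```

View pics/w1.png

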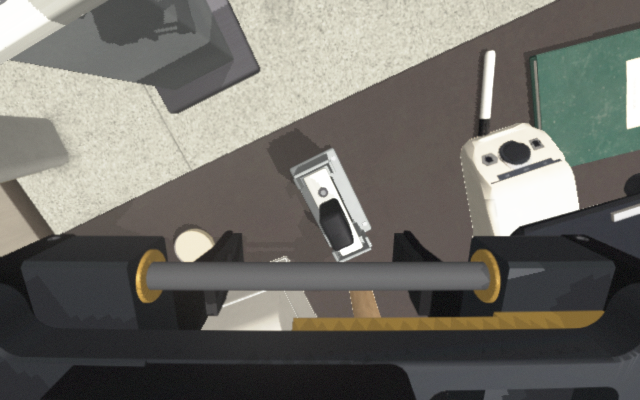

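Run:
```python
from h import *
np.set_printoptions(precision=4,suppress=True)
T=pose(); im=cv2.imread("pics/w1.png")
cv2.imwrite("pics/w1c.png",cv2.resize(im[140:270,270:400],(600,600),interpolation=cv2.INTER_CUBIC))
```

```text
(no output)
```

View pics/w1c.png

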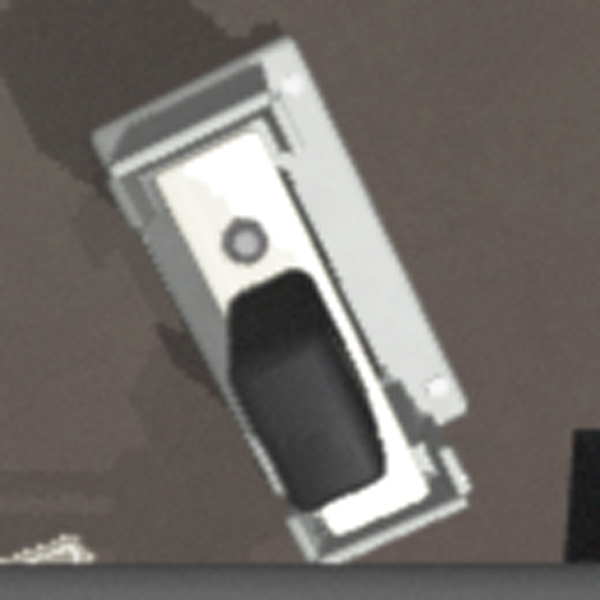

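Run:
```python
from h import *
np.set_printoptions(precision=4,suppress=True)
T=pose()
f=lambda x,y,z:onz("wrist",[270+x*130/600,140+y*130/600],z,T)
c=[f(*p,.072) for p in((155,178),(263,126),(430,488),(328,533))]
print(np.array(c),np.mean(c,0)); a=lambda v:np.degrees(np.arctan2(v[1],v[0]))
print(a(c[2]-c[1]),a(c[3]-c[0]),[np.linalg.norm(c[i]-c[i-1]) for i in range(4)])
print("base",a(f(465,410,.005)-f(295,45,.005)))
yaw=np.radians(4.8); W=np.array([[np.cos(yaw),0,-np.sin(yaw)],[np.sin(yaw),0,np.cos(yaw)],[0,-1,0]])
print("tool x ang",a(T[:3,0]),"rot",np.degrees(R.from_matrix(T[:3,:3].T@W).as_rotvec()))
for p in([.501,.270,.200],[.501,.270,.083]): print(1000*T[:3,:3].T@(np.array(p)-T[:3,3]))
```

```text
[[0.4464 0.2572 0.072 ]
 [0.4454 0.2868 0.072 ]
 [0.5511 0.2887 0.072 ]
 [0.5521 0.2591 0.072 ]] [0.4988 0.2729 0.072 ]
1.0054931379705458 1.0222676732407356 [np.float64(0.1057254630036818), np.float64(0.029585358705259152), np.float64(0.10575322297649381), np.float64(0.02955398202051033)]
base 1.8208607648252944
tool x ang -24.015344241209863 rot [ -0.0107 -28.8153  -0.0445]
[38.4684 49.4236 16.4453]
[ 38.5608 166.4236  16.4467]
```

Call:
drive_tool(
  plan=[
    [10, 20, 7, 0, -8.5, 0, 87],
    [21, 45, 14, 0, -17, 0, 87],
    [31, 70, 20, 0, -25.5, 0, 87],
    [31, 80, 20, 0, -25.5, 0, 87],
    [31, 80, 20, 0, -25.5, 0, 87],
  ],
)

```text
time: 2.4
position: [0.4941, 0.2762, 0.1679]
tool_rot: [0.707, 0.007, -0.01, -0.707]
ft_force: [-0.6, -0.2, 0.6]
grip_width: 0.0869
```

Run:
```python
from h import *
np.set_printoptions(precision=4,suppress=True)
T=pose(); im=camera("wrist"); cv2.imwrite("pics/w2.png",im)
for t,z in(("roller_grip",.102),("roller_axle",.027)):
    for m in mark_of("wrist",t)[:2]: print(t,m["location"],m["conf"],onz("wrist",m["location"],z,T))
print(T, get_obs()["q"])
cv2.imwrite("pics/w2c.png",cv2.resize(im[100:300,200:440],(720,600),interpolation=cv2.INTER_CUBIC))
```

```text
roller_grip [307.8, 226.3] 0.56 [0.5043 0.2673 0.102 ]
[[ 0.9997 -0.0048 -0.0239  0.4941]
 [ 0.0239 -0.0013  0.9997  0.2762]
 [-0.0048 -1.     -0.0012  0.1679]
 [ 0.      0.      0.      1.    ]] [ 0.3114  0.5169  1.6313  0.0001  0.9923 -1.2842]
```

View pics/w2c.png

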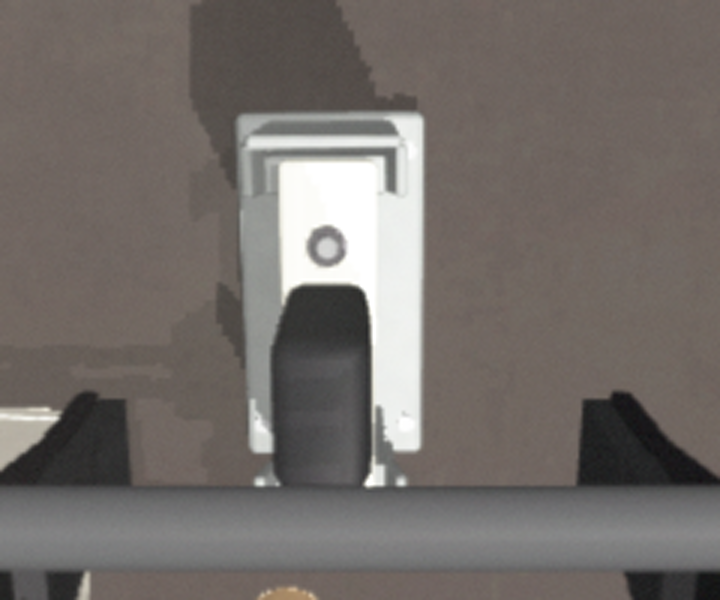

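Run:
```python
from h import *
np.set_printoptions(precision=4,suppress=True)
T=pose(); a=lambda v:np.degrees(np.arctan2(v[1],v[0]))
f=lambda x,y,z:onz("wrist",[200+x/3,100+y/3],z,T)
print("tool x",a(T[:3,0]))
L=[f(281,163,.072),f(280,295,.072)];Rr=[f(378,163,.072),f(374,440,.072)];print(L,Rr,a(L[1]-L[0]),a(Rr[1]-Rr[0]))
B=[f(238,120,.005),f(252,450,.005),f(423,118,.005),f(420,450,.005)];print(B,a(B[1]-B[0]),a(B[3]-B[2]))
print("near mid",f(329,160,.072),"handle near/left/right top",f(272,350,.132),f(368,350,.132), "pin",f(327,246,.074))
for p in([.501,.27,.083],):print(1000*T[:3,:3].T@(np.array(p)-T[:3,3]))
```

```text
tool x 1.4158977329688973
[array([0.4534, 0.2536, 0.072 ]), array([0.4925, 0.2534, 0.072 ])] [array([0.4527, 0.2813, 0.072 ]), array([0.5385, 0.2828, 0.072 ])] -0.21981748923104924 0.993822067535522
[array([0.4465, 0.2332, 0.005 ]), array([0.5737, 0.2376, 0.005 ]), array([0.4442, 0.2989, 0.005 ]), array([0.5721, 0.3035, 0.005 ])] 1.9566423507663775 2.049650692163655
near mid [0.4522 0.2673 0.072 ] handle near/left/right top [0.4898 0.2561 0.132 ] [0.4892 0.2785 0.132 ] pin [0.4769 0.2672 0.074 ]
[ 4.6875 87.5412 -6.4478]
```

Call:
drive_tool(
  plan=[
    [6, 20, -4, 0, 0, 0, 87],
    [11, 50, -8, 0, 0, 0, 87],
    [11, 80, -8, 0, 0, 0, 87],
    [11, 85, -8, 0, 0, 0, 87],
    [11, 85, -8, 0, 0, 0, 87],
  ],
)

```text
time: 3.05
position: [0.5072, 0.268, 0.0849]
tool_rot: [0.707, 0.009, -0.009, -0.707]
ft_force: [0.4, 0.2, 0.8]
grip_width: 0.0872
```

Call:
drive_tool(
  plan=[
    [0, 0, 0, 0, 0, 0, 40],
    [0, 0, 0, 0, 0, 0, 30],
    [0, 0, 0, 0, 0, 0, 20],
    [0, 0, 0, 0, 0, 0, 15],
    [0, 0, 0, 0, 0, 0, 15],
    [0, 0, 0, 0, 0, 0, 15],
  ],
  newtons=40,
)

```text
time: 3.65
position: [0.5077, 0.2679, 0.0847]
tool_rot: [-0.707, -0.009, 0.009, 0.707]
ft_force: [0.3, -0.6, 0.4]
grip_width: 0.047
```

Run:
```python
from h import *
np.set_printoptions(precision=4,suppress=True)
o=get_obs();print(pose(),o["ft_force"],o["moment"],o["grip_width"],o["q"])
```

```text
[[ 0.9997  0.0003 -0.0252  0.5077]
 [ 0.0252  0.      0.9997  0.2679]
 [ 0.0003 -1.      0.      0.0847]
 [ 0.      0.      0.      1.    ]] [ 0.3322 -0.5896  0.3734] [ 0.0387 -0.0321 -0.0273] 0.04700100620505407 [ 0.2909  0.6511  1.6757 -0.0001  0.8145 -1.3051]
```

Still closing (fingers are slow); hold.

Call:
drive_tool(
  plan=[
    [0, 0, 0, 0, 0, 0, 15],
    [0, 0, 0, 0, 0, 0, 15],
    [0, 0, 0, 0, 0, 0, 15],
    [0, 0, 0, 0, 0, 0, 15],
    [0, 0, 0, 0, 0, 0, 15],
    [0, 0, 0, 0, 0, 0, 15],
    [0, 0, 0, 0, 0, 0, 15],
  ],
  newtons=40,
)

```text
time: 4.35
position: [0.5076, 0.2679, 0.0844]
tool_rot: [-0.707, -0.009, 0.009, 0.707]
ft_force: [0.0, -0.3, -1.2]
grip_width: 0.0239
```

Call:
drive_tool(
  plan=[
    [0, -10, 0, 0, 0, 0, 15],
    [0, -30, 0, 0, 0, 0, 15],
    [0, -60, 0, 0, 0, 0, 15],
    [0, -100, 0, 0, 0, 0, 15],
    [-15, -140, 0, 0, 0, 0, 15],
    [-30, -155, -20, 0, 0, 0, 15],
    [-50, -155, -50, 0, 0, 0, 15],
    [-70, -155, -90, 0, 0, 0, 15],
  ],
  newtons=50,
)

```text
time: 5.15
position: [0.4392, 0.1759, 0.2408]
tool_rot: [0.707, 0.011, -0.009, -0.707]
ft_force: [0.5, -0.5, -4.7]
grip_width: 0.0237
```

Call:
drive_tool(
  plan=[
    [0, 0, -40, 0, 1, 0, 15],
    [0, 0, -85, 0, 3, 0, 15],
    [0, 0, -130, 0, 5, 0, 15],
    [-5, 0, -175, 0, 7, 0, 15],
    [-5, 0, -220, 0, 9, 0, 15],
    [-5, 0, -265, 0, 11, 0, 15],
    [-5, 0, -310, 0, 13, 0, 15],
    [-5, 0, -346, 0, 13, 0, 15],
    [-5, 0, -346, 0, 13, 0, 15],
  ],
)

```text
time: 6.05
position: [0.4444, -0.1751, 0.2403]
tool_rot: [0.705, -0.072, 0.074, -0.702]
ft_force: [0.4, 0.8, -1.8]
grip_width: 0.0239
```

Run:
```python
from h import *
np.set_printoptions(precision=4,suppress=True)
o=get_obs();print(o["ft_force"],o["grip_width"],o["q"])
T=pose(); im=camera("wrist"); cv2.imwrite("pics/w3.png",im);print(T)
for m in mark_of("wrist","nest")[:2]: print(m["location"],m["conf"],onz("wrist",m["location"],0,T))
```

```text
[ 0.366   0.826  -1.7932] 0.023922134934761932 [-0.6086  0.3039  1.7723 -0.0024  1.0612 -1.9716]
[[ 0.9787  0.0022  0.2052  0.4444]
 [-0.2051 -0.0041  0.9787 -0.1751]
 [ 0.003  -1.     -0.0036  0.2403]
 [ 0.      0.      0.      1.    ]]
[241.2, 223.5] 0.97 [ 0.4914 -0.2975  0.    ]
```

View pics/w3.png

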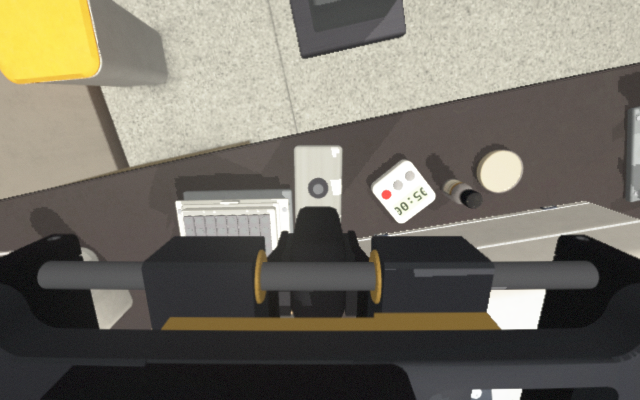

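Run:
```python
from h import *
im=cv2.imread("pics/w3.png")
cv2.imwrite("pics/w3c.png",cv2.resize(im[175:255,165:300],(800,474),interpolation=cv2.INTER_CUBIC))
```

```text
(no output)
```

View pics/w3c.png

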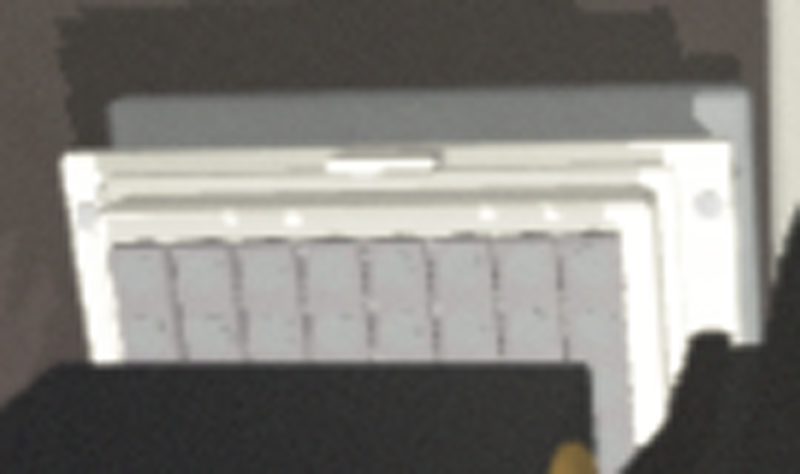

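Run:
```python
from h import *
np.set_printoptions(precision=4,suppress=True)
T=pose(); a=lambda v:np.degrees(np.arctan2(v[1],v[0]))
f=lambda x,y,z:onz("wrist",[165+x/5.926,175+y/5.926],z,T)
for z in(.048,.055,.062,.068):
    A,B=f(112,243,z),f(621,233,z); d=a(B-A); u=(B-A)/np.linalg.norm(B-A); n=np.array([u[1],-u[0],0])
    print(z,A,B,np.linalg.norm(B-A),d-90,"centre",(A+B)/2+n*.032)
for z in(.004,.008):
    A,B=f(110,101,z),f(748,88,z);u=(B-A)/np.linalg.norm(B-A); n=np.array([u[1],-u[0],0]);print(z,A,B,np.linalg.norm(B-A),a(B-A)-90,"centre",(A+B)/2+n*.049)
for n in("scene","side"):
    im=camera(n); cv2.imwrite(f"pics/{n}2.png",im)
    for m in mark_of(n,"nest")[:1]: print(n,m["location"],m["conf"],onz(n,m["location"],0))
```

```text
0.048 [ 0.4511 -0.3418  0.048 ] [ 0.4705 -0.2371  0.048 ] 0.10641048443126094 -10.504631317205607 centre [ 0.4922 -0.2953  0.048 ]
0.055 [ 0.4495 -0.3381  0.055 ] [ 0.4685 -0.2356  0.055 ] 0.10431543890130841 -10.50463131720565 centre [ 0.4905 -0.2927  0.055 ]
0.062 [ 0.4479 -0.3345  0.062 ] [ 0.4666 -0.234   0.062 ] 0.10222039337135595 -10.504631317205593 centre [ 0.4887 -0.2901  0.062 ]
0.068 [ 0.4466 -0.3314  0.068 ] [ 0.4649 -0.2326  0.068 ] 0.10042464005996808 -10.50463131720565 centre [ 0.4872 -0.2878  0.068 ]
0.004 [ 0.4283 -0.3542  0.004 ] [ 0.4551 -0.2103  0.004 ] 0.14642018245886432 -10.549485634604537 centre [ 0.4898 -0.2912  0.004 ]
0.008 [ 0.4277 -0.3523  0.008 ] [ 0.4542 -0.2098  0.008 ] 0.14495429644543817 -10.549485634604565 centre [ 0.4891 -0.29    0.008 ]
scene [368.8, 186.3] 0.94 [ 0.489  -0.3001  0.    ]
```

Run:
```python
from h import *
np.set_printoptions(precision=4,suppress=True)
T=pose(); Ti=np.linalg.inv(T)
def tp(px,ty):
    K,D,M=cam("wrist",np.eye(4)); u=cv2.undistortPoints(np.array([[px]],float),K,D)[0,0]; d=M[:3,:3]@np.array([*u,1]); o=M[:3,3]; return o+d*(ty-o[1])/d[1]
im=cv2.imread("pics/w3.png"); g=cv2.cvtColor(im,cv2.COLOR_BGR2GRAY).astype(int)
print(g[140:152,318]); 
for r in(155,170,185,200): print(r,g[r,288:300],g[r,336:348])
for p in([294,146],[342,146],[294,200],[342,200]): print(p,1000*tp(p,.0125))
fz=[]
for i in range(6): camera("side"); fz.append(get_obs()["ft_force"])
print(np.mean(fz,0),np.std(fz,0),pose()[:3,3])
yaw=np.radians(-10.5); W=np.array([[np.cos(yaw),0,-np.sin(yaw)],[np.sin(yaw),0,np.cos(yaw)],[0,-1,0]])
print(np.degrees(R.from_matrix(T[:3,:3].T@W).as_rotvec()))
for p in([.4983,-.2473,.15],[.4817,-.3367,.15]):print(1000*T[:3,:3].T@(np.array(p)-T[:3,3]))
```

```text
[ 82  84  81  81  89 128 164 202 209 215 217 218]
155 [ 83  86  86  86  85 100 167 193 208 216 216 217] [233 217 218 216 204 184 118  87  80  82  79  82]
170 [ 84  85  83  88  87  92 137 185 205 217 218 216] [214 216 217 213 199 170 108  82  80  79  83  80]
185 [ 68  70  85  86  88  90 120 182 203 216 217 218] [254 254 255 254 253 209 114  84  83  83  82  80]
200 [215 185 178 155 106  89 107 173 200 212 218 218] [215 216 215 205 184 123  93  91  91  91  88  90]
[294, 146] [-57.7642  12.5    -14.8618]
[342, 146] [-57.7583  12.5     12.6723]
[294, 200] [-25.6759  12.5    -15.5207]
[342, 200] [-25.6684  12.5     13.3384]
[-0.0957 -0.0937 -2.5615] [0.5916 0.3289 0.8303] [ 0.4437 -0.1694  0.2396]
[-0.0282 -0.9579 -0.0529]
[ 69.8257  89.4577 -66.3972]
[  71.3156   89.4123 -157.3131]
```

Call:
drive_tool(
  plan=[
    [25, 0, -25, 0, -1, 0, 15],
    [55, 10, -50, 0, -1, 0, 15],
    [74, 40, -66, 0, -1, 0, 15],
    [74, 75, -66, 0, -1, 0, 15],
    [74, 93, -66, 0, -1, 0, 15],
    [74, 93, -66, 0, -1, 0, 15],
    [74, 93, -66, 0, -1, 0, 15],
  ],
)

```text
time: 7.35
position: [0.5032, -0.2494, 0.1467]
tool_rot: [-0.704, 0.065, -0.065, 0.704]
ft_force: [0.5, 0.2, -3.0]
grip_width: 0.0237
```

```bash
cat > f.py <<'E'
from h import *
np.set_printoptions(precision=4,suppress=True)
fz=[];ps=[]
for i in range(4): camera("scene"); o=get_obs(); fz.append(o["ft_force"]); ps.append(o["position"])
print(o["time"],np.mean(fz,0),np.mean(ps,0),o["grip_width"])
E
python3 - <<'E'
from h import *
im=camera("side"); im2=camera("wrist")
cv2.imwrite("pics/s3.png",np.vstack([cv2.resize(im[90:230,300:500],(700,490))])); cv2.imwrite("pics/w4.png",im2)
T=pose();print(T)
E
python3 f.py
```

```text
[[ 0.98314403  0.00259966  0.18281429  0.50400167]
 [-0.18280941 -0.00200851  0.98314632 -0.24997083]
 [ 0.00292303 -0.9999946  -0.00149942  0.14802288]
 [ 0.          0.          0.          1.        ]]
7.65 [ 0.0202 -0.1301 -2.2174] [ 0.5038 -0.2498  0.148 ] 0.02380379780894221
```

View pics/w4.png

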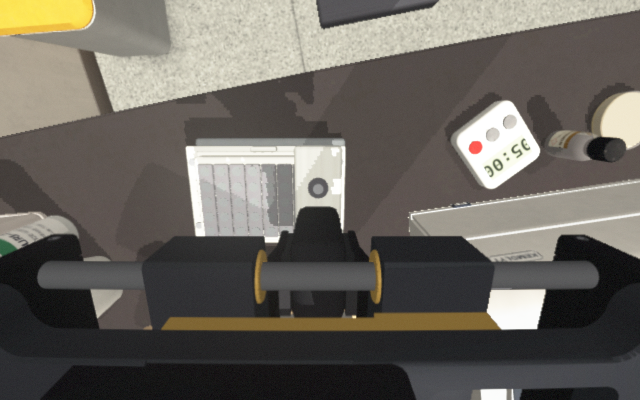

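Call:
drive_tool(
  plan=[
    [0, 4, 0, 0, 0, 0, 15],
    [0, 8, 0, 0, 0, 0, 15],
    [0, 10, 0, 0, 0, 0, 15],
    [0, 12, 0, 0, 0, 0, 15],
    [0, 12, 0, 0, 0, 0, 15],
  ],
)

```text
time: 8.15
position: [0.503, -0.2496, 0.1352]
tool_rot: [0.704, -0.065, 0.065, -0.704]
ft_force: [-1.2, 1.4, 4.8]
grip_width: 0.0238
```

Call:
drive_tool(
  plan=[
    [0, 1, 0, 0, 0, 0, 15],
    [0, 2, 0, 0, 0, 0, 15],
    [0, 2, 0, 0, 0, 0, 15],
  ],
)

```text
time: 8.45
position: [0.503, -0.2495, 0.1334]
tool_rot: [0.704, -0.065, 0.065, -0.704]
ft_force: [-1.9, 0.9, 6.8]
grip_width: 0.0239
```

Call:
drive_tool(
  plan=[
    [0, 1, 0, 0, 0, 0, 15],
    [0, 2, 0, 0, 0, 0, 15],
    [0, 2, 0, 0, 0, 0, 15],
  ],
)

```text
time: 8.75
position: [0.5031, -0.2493, 0.132]
tool_rot: [-0.704, 0.065, -0.065, 0.704]
ft_force: [-1.7, 1.6, 10.2]
grip_width: 0.0237
```

```bash
python3 f.py
```

```text
8.95 [-1.7032  1.6693 10.2911] [ 0.5031 -0.2492  0.1321] 0.023664649867413234
```

Call:
drive_tool(
  plan=[
    [0, -0.8, 0, 0, 0, 0, 15],
    [0, -0.8, -2.5, 0, 0, 0, 15],
    [0, -0.8, -5, 0, 0, 0, 15],
    [0, -0.8, -7.5, 0, 0, 0, 15],
    [0, -0.8, -10, 0, 0, 0, 15],
    [0, -0.8, -13, 0, 0, 0, 15],
    [0, -0.8, -13, 0, 0, 0, 15],
  ],
)

```text
time: 9.65
position: [0.5007, -0.2622, 0.1326]
tool_rot: [-0.704, 0.065, -0.065, 0.704]
ft_force: [-2.1, 1.6, 9.0]
grip_width: 0.0237
```

Call:
drive_tool(
  plan=[
    [0, 0, -2.5, 0, 0, 0, 15],
    [0, 0, -5, 0, 0, 0, 15],
    [0, 0, -7.5, 0, 0, 0, 15],
  ],
)

```text
time: 9.95
position: [0.4996, -0.2683, 0.1326]
tool_rot: [-0.703, 0.065, -0.066, 0.705]
ft_force: [-1.8, 2.4, 7.7]
grip_width: 0.0239
```

Call:
drive_tool(
  plan=[
    [0, 0, -2.5, 0, 0, 0, 15],
    [0, 0, -5.5, 0, 0, 0, 15],
    [0, 0, -5.5, 0, 0, 0, 15],
  ],
)

```text
time: 10.25
position: [0.4984, -0.275, 0.1326]
tool_rot: [-0.704, 0.065, -0.065, 0.704]
ft_force: [-1.1, 0.6, 8.9]
grip_width: 0.0237
```

Call:
drive_tool(
  plan=[
    [0, 0, -2.5, 0, 0, 0, 15],
    [0, 0, -5, 0, 0, 0, 15],
    [0, 0, -7.5, 0, 0, 0, 15],
    [0, 0, -10, 0, 0, 0, 15],
    [0, 0, -13, 0, 0, 0, 15],
    [0, 0, -13, 0, 0, 0, 15],
  ],
)

```text
time: 10.85
position: [0.496, -0.2878, 0.1326]
tool_rot: [-0.704, 0.065, -0.065, 0.704]
ft_force: [0.6, 1.9, 8.5]
grip_width: 0.0237
```

Call:
drive_tool(
  plan=[
    [0, 0, -2.5, 0, 0, 0, 15],
    [0, 0, -5, 0, 0, 0, 15],
    [0, 0, -7.5, 0, 0, 0, 15],
    [0, 0, -10, 0, 0, 0, 15],
    [0, 0, -13, 0, 0, 0, 15],
    [0, 0, -13, 0, 0, 0, 15],
  ],
)

```text
time: 11.45
position: [0.4937, -0.3006, 0.1326]
tool_rot: [0.704, -0.065, 0.066, -0.704]
ft_force: [-0.5, 0.8, 8.6]
grip_width: 0.0237
```

Call:
drive_tool(
  plan=[
    [0, 0, -2.5, 0, 0, 0, 15],
    [0, 0, -5, 0, 0, 0, 15],
    [0, 0, -7.5, 0, 0, 0, 15],
    [0, 0, -10, 0, 0, 0, 15],
    [0, 0, -13, 0, 0, 0, 15],
    [0, 0, -13, 0, 0, 0, 15],
  ],
)

```text
time: 12.05
position: [0.4914, -0.3134, 0.1326]
tool_rot: [0.704, -0.065, 0.066, -0.704]
ft_force: [0.1, 1.7, 7.6]
grip_width: 0.0236
```

Call:
drive_tool(
  plan=[
    [0, 0, -2.5, 0, 0, 0, 15],
    [0, 0, -5, 0, 0, 0, 15],
    [0, 0, -7.5, 0, 0, 0, 15],
    [0, 0, -10, 0, 0, 0, 15],
    [0, 0, -13, 0, 0, 0, 15],
    [0, 0, -13, 0, 0, 0, 15],
  ],
)

```text
time: 12.65
position: [0.489, -0.3263, 0.1326]
tool_rot: [0.704, -0.065, 0.066, -0.704]
ft_force: [-1.3, 1.2, 6.9]
grip_width: 0.0241
```

Call:
drive_tool(
  plan=[
    [0, 0, -2.5, 0, 0, 0, 15],
    [0, 0, -5, 0, 0, 0, 15],
    [0, 0, -7.5, 0, 0, 0, 15],
    [0, 0, -10, 0, 0, 0, 15],
    [0, 0, -12, 0, 0, 0, 15],
    [0, 0, -12, 0, 0, 0, 15],
  ],
)

```text
time: 13.25
position: [0.4868, -0.3388, 0.1327]
tool_rot: [0.705, -0.065, 0.065, -0.703]
ft_force: [-1.7, 0.5, 7.2]
grip_width: 0.0236
```

```bash
python3 f.py
```

```text
13.45 [-1.787   0.0541  6.8452] [ 0.4868 -0.3388  0.1327] 0.023732658332368765
```

Call:
drive_tool(
  plan=[
    [0, 0.6, 0, 0, 0, 0, 15],
    [0, 1.2, 0, 0, 0, 0, 15],
    [0, 1.2, 0, 0, 0, 0, 15],
    [0, 1.2, 0, 0, 0, 0, 15],
  ],
)

```text
time: 13.85
position: [0.4868, -0.3389, 0.132]
tool_rot: [0.705, -0.064, 0.065, -0.703]
ft_force: [-2.0, -0.8, 8.8]
grip_width: 0.0239
```

Call:
drive_tool(
  plan=[
    [0, 0.7, 0, 0, 0, 0, 15],
    [0, 0.7, 0, 0, 0, 0, 15],
    [0, 0.7, 0, 0, 0, 0, 15],
  ],
)

```text
time: 14.15
position: [0.4868, -0.3389, 0.1316]
tool_rot: [0.705, -0.064, 0.065, -0.703]
ft_force: [-3.1, 0.8, 10.3]
grip_width: 0.0239
```

Call:
drive_tool(
  plan=[
    [0, 0.6, 0, 0, 0, 0, 15],
    [0, 1.2, 0, 0, 0, 0, 15],
    [0, 1.2, 0, 0, 0, 0, 15],
    [0, 1.2, 0, 0, 0, 0, 15],
  ],
)

```text
time: 14.55
position: [0.4869, -0.339, 0.1309]
tool_rot: [0.705, -0.064, 0.065, -0.703]
ft_force: [-3.2, 0.6, 12.7]
grip_width: 0.0237
```

Call:
drive_tool(
  plan=[
    [0, 0, 2.5, 0, 0, 0, 15],
    [0, 0, 5, 0, 0, 0, 15],
    [0, 0, 7.5, 0, 0, 0, 15],
    [0, 0, 7.5, 0, 0, 0, 15],
  ],
)

```text
time: 14.95
position: [0.4884, -0.3317, 0.1309]
tool_rot: [0.705, -0.064, 0.065, -0.703]
ft_force: [-3.5, -0.2, 11.7]
grip_width: 0.0241
```

Call:
drive_tool(
  plan=[
    [0, 0, 2.5, 0, 0, 0, 15],
    [0, 0, 4.5, 0, 0, 0, 15],
    [0, 0, 4.5, 0, 0, 0, 15],
  ],
)

```text
time: 15.25
position: [0.4892, -0.3274, 0.131]
tool_rot: [0.705, -0.064, 0.065, -0.703]
ft_force: [-3.5, 0.5, 14.1]
grip_width: 0.0238
```

```bash
python3 f.py; python3 f.py
```

```text
15.45 [-2.9184  0.4995 13.4116] [ 0.4892 -0.3274  0.1309] 0.024166693007814485
15.65 [-2.6986  0.4459 13.1749] [ 0.4892 -0.3274  0.1309] 0.02369871797156243
```

Call:
drive_tool(
  plan=[
    [0, 0, 2.5, 0, 0, 0, 15],
    [0, 0, 5, 0, 0, 0, 15],
    [0, 0, 7.5, 0, 0, 0, 15],
  ],
)

```text
time: 15.95
position: [0.4906, -0.3204, 0.131]
tool_rot: [0.706, -0.064, 0.066, -0.703]
ft_force: [-2.6, -0.2, 14.0]
grip_width: 0.0238
```

Call:
drive_tool(
  plan=[
    [0, -0.2, 2.5, 0, 0, 0, 15],
    [0, -0.4, 5.5, 0, 0, 0, 15],
    [0, -0.4, 5.5, 0, 0, 0, 15],
  ],
)

```text
time: 16.25
position: [0.4917, -0.3144, 0.1312]
tool_rot: [0.705, -0.064, 0.066, -0.703]
ft_force: [-1.9, 0.6, 13.2]
grip_width: 0.0237
```

Call:
drive_tool(
  plan=[
    [0, -0.1, 2.5, 0, 0, 0, 15],
    [0, -0.2, 5, 0, 0, 0, 15],
    [0, -0.2, 7.5, 0, 0, 0, 15],
    [0, -0.3, 10, 0, 0, 0, 15],
    [0, -0.3, 13, 0, 0, 0, 15],
    [0, -0.3, 13, 0, 0, 0, 15],
  ],
)

```text
time: 16.85
position: [0.4941, -0.3015, 0.1314]
tool_rot: [0.705, -0.064, 0.066, -0.703]
ft_force: [-1.7, 0.3, 12.4]
grip_width: 0.0239
```

Call:
drive_tool(
  plan=[
    [0, -0.1, 2.5, 0, 0, 0, 15],
    [0, -0.2, 5, 0, 0, 0, 15],
    [0, -0.2, 7.5, 0, 0, 0, 15],
    [0, -0.3, 10, 0, 0, 0, 15],
    [0, -0.3, 13, 0, 0, 0, 15],
    [0, -0.3, 13, 0, 0, 0, 15],
  ],
)

```text
time: 17.45
position: [0.4966, -0.2887, 0.1316]
tool_rot: [0.705, -0.064, 0.066, -0.703]
ft_force: [-2.1, 0.4, 11.8]
grip_width: 0.0237
```

Call:
drive_tool(
  plan=[
    [0, -0.1, 2.5, 0, 0, 0, 15],
    [0, -0.2, 5, 0, 0, 0, 15],
    [0, -0.2, 7.5, 0, 0, 0, 15],
    [0, -0.3, 10, 0, 0, 0, 15],
    [0, -0.3, 13, 0, 0, 0, 15],
    [0, -0.3, 13, 0, 0, 0, 15],
  ],
)

```text
time: 18.05
position: [0.499, -0.2758, 0.1317]
tool_rot: [0.705, -0.064, 0.066, -0.703]
ft_force: [-2.1, 0.5, 11.7]
grip_width: 0.0235
```

Call:
drive_tool(
  plan=[
    [0, 0, 2.5, 0, 0, 0, 15],
    [0, 0, 5, 0, 0, 0, 15],
    [0, 0, 7.5, 0, 0, 0, 15],
    [0, 0, 10, 0, 0, 0, 15],
    [0, 0, 13, 0, 0, 0, 15],
    [0, 0, 13, 0, 0, 0, 15],
  ],
)

```text
time: 18.65
position: [0.5015, -0.263, 0.1317]
tool_rot: [0.705, -0.064, 0.066, -0.703]
ft_force: [-1.3, 0.7, 10.2]
grip_width: 0.0234
```

Call:
drive_tool(
  plan=[
    [0, 0, 2.5, 0, 0, 0, 15],
    [0, 0, 5, 0, 0, 0, 15],
    [0, 0, 7.5, 0, 0, 0, 15],
    [0, 0, 10, 0, 0, 0, 15],
    [0, 0, 12.5, 0, 0, 0, 15],
    [0, 0, 12.5, 0, 0, 0, 15],
  ],
)

```text
time: 19.25
position: [0.5038, -0.2507, 0.1317]
tool_rot: [0.705, -0.064, 0.066, -0.703]
ft_force: [-1.2, 0.6, 11.0]
grip_width: 0.0237
```

```bash
python3 f.py
```

```text
19.45 [-1.791   0.7041 11.5665] [ 0.5038 -0.2507  0.1317] 0.0238757652274738
```

Call:
drive_tool(
  plan=[
    [0, 0.6, 0, 0, 0, 0, 15],
    [0, 1.2, 0, 0, 0, 0, 15],
    [0, 1.2, 2, 0, 0, 0, 15],
    [0, 1.2, 2, 0, 0, 0, 15],
    [0, 1.2, 2, 0, 0, 0, 15],
  ],
)

```text
time: 19.95
position: [0.5042, -0.2491, 0.1309]
tool_rot: [0.705, -0.064, 0.066, -0.703]
ft_force: [-2.3, 1.2, 13.2]
grip_width: 0.0235
```

Call:
drive_tool(
  plan=[
    [0, 0, -3, 0, 0, 0, 15],
    [0, 0, -6, 0, 0, 0, 15],
    [0, 0, -9, 0, 0, 0, 15],
    [0, 0, -12, 0, 0, 0, 15],
    [0, 0, -14.5, 0, 0, 0, 15],
    [0, 0, -14.5, 0, 0, 0, 15],
  ],
)

```text
time: 20.55
position: [0.5015, -0.2637, 0.131]
tool_rot: [0.705, -0.064, 0.066, -0.703]
ft_force: [-1.5, 0.1, 13.5]
grip_width: 0.0236
```

Call:
drive_tool(
  plan=[
    [0, 0, -2.5, 0, 0, 0, 15],
    [0, 0, -5, 0, 0, 0, 15],
    [0, 0, -7.5, 0, 0, 0, 15],
    [0, 0, -10, 0, 0, 0, 15],
    [0, 0, -13, 0, 0, 0, 15],
    [0, 0, -13, 0, 0, 0, 15],
  ],
)

```text
time: 21.15
position: [0.4991, -0.2766, 0.131]
tool_rot: [0.705, -0.064, 0.066, -0.703]
ft_force: [-2.1, 0.2, 15.0]
grip_width: 0.0234
```

Call:
drive_tool(
  plan=[
    [0, -0.2, -2.5, 0, 0, 0, 15],
    [0, -0.3, -5, 0, 0, 0, 15],
    [0, -0.3, -7.5, 0, 0, 0, 15],
    [0, -0.3, -10, 0, 0, 0, 15],
    [0, -0.3, -13, 0, 0, 0, 15],
    [0, -0.3, -13, 0, 0, 0, 15],
  ],
)

```text
time: 21.75
position: [0.4968, -0.2894, 0.1312]
tool_rot: [0.705, -0.064, 0.066, -0.703]
ft_force: [-1.9, 0.5, 12.7]
grip_width: 0.0238
```

Call:
drive_tool(
  plan=[
    [0, 0, -2.5, 0, 0, 0, 15],
    [0, 0, -5, 0, 0, 0, 15],
    [0, 0, -7.5, 0, 0, 0, 15],
    [0, 0, -10, 0, 0, 0, 15],
    [0, 0, -13, 0, 0, 0, 15],
    [0, 0, -13, 0, 0, 0, 15],
  ],
)

```text
time: 22.35
position: [0.4944, -0.3023, 0.1313]
tool_rot: [0.705, -0.064, 0.066, -0.703]
ft_force: [-1.6, 0.5, 12.9]
grip_width: 0.0236
```

Call:
drive_tool(
  plan=[
    [0, 0, -2.5, 0, 0, 0, 15],
    [0, 0, -5, 0, 0, 0, 15],
    [0, 0, -7.5, 0, 0, 0, 15],
    [0, 0, -10, 0, 0, 0, 15],
    [0, 0, -13, 0, 0, 0, 15],
    [0, 0, -13, 0, 0, 0, 15],
  ],
)

```text
time: 22.95
position: [0.492, -0.3151, 0.1312]
tool_rot: [0.705, -0.064, 0.066, -0.703]
ft_force: [-1.5, 0.4, 12.8]
grip_width: 0.0239
```

Call:
drive_tool(
  plan=[
    [0, 0, -2.5, 0, 0, 0, 15],
    [0, 0, -5, 0, 0, 0, 15],
    [0, 0, -7.5, 0, 0, 0, 15],
    [0, 0, -10, 0, 0, 0, 15],
    [0, 0, -13, 0, 0, 0, 15],
    [0, 0, -13, 0, 0, 0, 15],
  ],
)

```text
time: 23.55
position: [0.4896, -0.328, 0.1312]
tool_rot: [0.705, -0.064, 0.066, -0.703]
ft_force: [-1.4, 0.5, 12.2]
grip_width: 0.0236
```

Call:
drive_tool(
  plan=[
    [0, 0.2, -2.5, 0, 0, 0, 15],
    [0, 0.2, -5, 0, 0, 0, 15],
    [0, 0.4, -7.5, 0, 0, 0, 15],
    [0, 0.4, -10, 0, 0, 0, 15],
    [0, 0.4, -11, 0, 0, 0, 15],
    [0, 0.4, -11, 0, 0, 0, 15],
  ],
)

```text
time: 24.15
position: [0.4877, -0.3387, 0.131]
tool_rot: [0.705, -0.064, 0.066, -0.703]
ft_force: [-2.9, -0.7, 12.8]
grip_width: 0.0236
```

```bash
python3 f.py
python3 - <<'E'
from h import *
T=pose();print(T); im=camera("wrist"); cv2.imwrite("pics/w5.png",cv2.resize(im[110:260,160:420],(780,450),interpolation=cv2.INTER_CUBIC))
E
```

```text
24.35 [-1.9193 -0.1164 12.5164] [ 0.4877 -0.3387  0.131 ] 0.02365163296859076
[[ 0.98316732  0.00291223  0.18268426  0.48770778]
 [-0.18267078 -0.00436941  0.98316443 -0.33865353]
 [ 0.00366143 -0.99998621 -0.00376388  0.13103757]
 [ 0.          0.          0.          1.        ]]
```

View pics/w5.png

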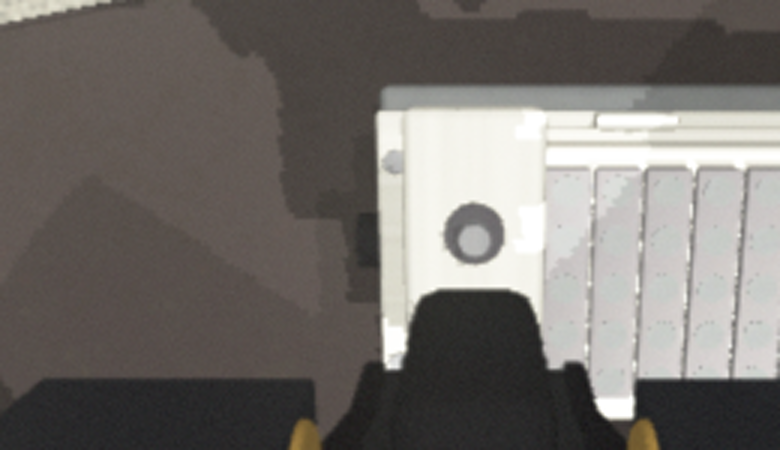

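Call:
drive_tool(
  plan=[
    [0, -5, 0, 0, 0, 0, 15],
    [0, -20, 0, 0, 0, 0, 15],
    [0, -50, 0, 0, 0, 0, 15],
    [0, -85, 0, 0, 0, 0, 15],
    [-5, -112, 15, 0, 0, 0, 15],
    [-18, -112, 50, 0, -1, 0, 15],
    [-30, -112, 90, 0, -2, 0, 15],
    [-42, -112, 130, 0, -4, 0, 15],
    [-54, -112, 172, 0, -6, 0, 15],
    [-66, -112, 214, 0, -8, 0, 15],
  ],
)

```text
time: 25.4
position: [0.4602, -0.1127, 0.2398]
tool_rot: [-0.707, 0.016, -0.015, 0.707]
ft_force: [0.4, 0.4, -3.0]
grip_width: 0.0239
```

```bash
cat > g.py <<'E'
from h import *
import sys
np.set_printoptions(precision=4,suppress=True)
T=pose(); yaw=np.radians(1.44); W=np.array([[np.cos(yaw),0,-np.sin(yaw)],[np.sin(yaw),0,np.cos(yaw)],[0,-1,0]])
print(T, np.degrees(R.from_matrix(T[:3,:3].T@W).as_rotvec()))
for p in([.455,.15,.245],[.5077,.2679,.23],[.5077,.2679,.0847]):print(1000*T[:3,:3].T@(np.array(p)-T[:3,3]))
E
python3 g.py
```

```text
[[ 0.999  -0.0004  0.044   0.4602]
 [-0.044   0.0006  0.999  -0.1127]
 [-0.0004 -1.      0.0006  0.2398]
 [ 0.      0.      0.      1.    ]] [-0.0349 -3.9595 -0.0228]
[-16.7662  -5.0832 262.221 ]
[ 30.7064   9.9683 382.3147]
[ 30.7674 155.2682 382.2284]
```

Call:
drive_tool(
  plan=[
    [-5, 0, 40, 0, -2, 0, 15],
    [-10, 0, 85, 0, -4, 0, 15],
    [-15, 0, 130, 0, -4, 0, 15],
    [-17, 0, 175, 0, -4, 0, 15],
    [-17, 0, 220, 0, -4, 0, 15],
    [-10, 0, 265, 0, -4, 0, 15],
    [5, 0, 310, 0, -4, 0, 15],
    [20, 0, 350, 0, -4, 0, 15],
    [31, 0, 382, 0, -4, 0, 15],
    [31, 0, 382, 0, -4, 0, 15],
  ],
)

```text
time: 26.4
position: [0.5105, 0.27, 0.2396]
tool_rot: [-0.706, -0.011, 0.009, 0.708]
ft_force: [0.3, -0.9, -2.8]
grip_width: 0.0237
```

Call:
drive_tool(
  plan=[
    [0, 20, 0, 0, 0, 0, 15],
    [0, 45, 0, 0, 0, 0, 15],
    [0, 70, 0, 0, 0, 0, 15],
    [0, 70, 0, 0, 0, 0, 15],
    [0, 70, 0, 0, 0, 0, 15],
  ],
)

```text
time: 26.9
position: [0.5085, 0.2653, 0.1699]
tool_rot: [0.707, 0.008, -0.009, -0.707]
ft_force: [0.9, 0.5, -2.1]
grip_width: 0.0234
```

```bash
python3 g.py; python3 f.py
python3 - <<'E'
from h import *
im=camera("wrist"); cv2.imwrite("pics/w6.png",cv2.resize(im[100:270,200:440],(720,510),interpolation=cv2.INTER_CUBIC))
E
```

```text
[[ 0.9997 -0.0017 -0.0249  0.5085]
 [ 0.0249 -0.0006  0.9997  0.2653]
 [-0.0018 -1.     -0.0006  0.1699]
 [ 0.      0.      0.      1.    ]] [ 0.0333 -0.0159 -0.1009]
[ -56.4427  -74.9683 -113.9809]
[ -0.8025 -60.1341   2.5816]
[-0.5466 85.1657  2.666 ]
27.1 [-0.0861 -0.0424 -2.6633] [0.5098 0.2659 0.1715] 0.02391105762985263
```

View pics/w6.png

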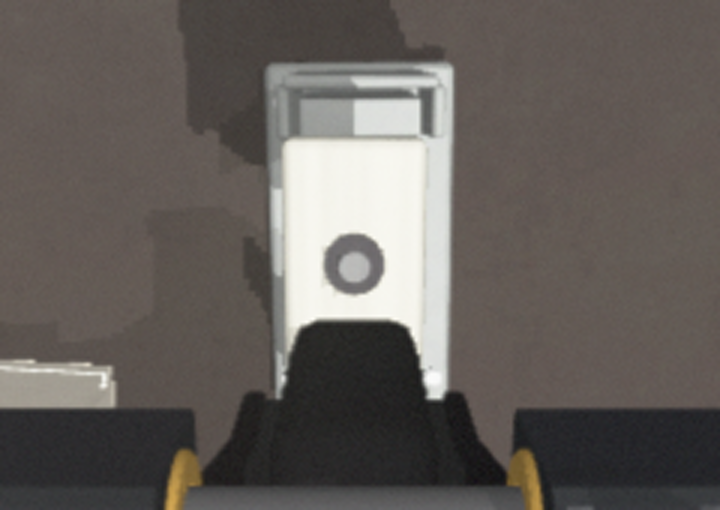

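Call:
drive_tool(
  plan=[
    [-2, 20, 2, 0, 0, 0, 15],
    [-2, 45, 2, 0, 0, 0, 15],
    [-2, 65, 2, 0, 0, 0, 15],
    [-2, 70, 2, 0, 0, 0, 15],
    [-2, 70, 2, 0, 0, 0, 15],
    [-2, 70, 2, 0, 0, 0, 15],
  ],
)

```text
time: 27.75
position: [0.5079, 0.2681, 0.1014]
tool_rot: [-0.707, -0.01, 0.008, 0.707]
ft_force: [-0.6, -1.0, -2.6]
grip_width: 0.0238
```

```bash
python3 f.py;python3 g.py
```

```text
27.95 [ 0.4089 -0.1165 -2.9483] [0.5078 0.2681 0.1015] 0.02367649684377092
[[ 0.9997  0.0021 -0.0253  0.5076]
 [ 0.0253  0.0006  0.9997  0.268 ]
 [ 0.0021 -1.      0.0006  0.1013]
 [ 0.      0.      0.      1.    ]] [-0.033   0.0077  0.1198]
[ -55.2281 -143.8427 -116.5833]
[   0.4022 -128.6593   -0.0611]
[ 0.0984 16.6404 -0.1446]
```

Aligned to 0.2 mm with the pickup pose; lower.

Call:
drive_tool(
  plan=[
    [0, 5, 0, 0, 0, 0, 15],
    [0, 10, 0, 0, 0, 0, 15],
    [0, 14, 0, 0, 0, 0, 15],
    [0, 16, 0, 0, 0, 0, 15],
    [0, 16, 0, 0, 0, 0, 15],
  ],
)

```text
time: 28.45
position: [0.5064, 0.2677, 0.0844]
tool_rot: [0.707, 0.009, -0.009, -0.707]
ft_force: [-1.9, -0.5, 2.0]
grip_width: 0.0239
```

```bash
python3 f.py
```

```text
28.65 [-2.5175 -1.1194  2.4199] [0.5064 0.2677 0.0844] 0.023981752622487397
```

Call:
drive_tool(
  plan=[
    [0, 0, 0, 0, 0, 0, 30],
    [0, 0, 0, 0, 0, 0, 40],
    [0, 0, 0, 0, 0, 0, 60],
    [0, 0, 0, 0, 0, 0, 70],
    [0, 0, 0, 0, 0, 0, 70],
    [0, 0, 0, 0, 0, 0, 70],
    [0, 0, 0, 0, 0, 0, 70],
    [0, 0, 0, 0, 0, 0, 70],
  ],
)

```text
time: 29.45
position: [0.5069, 0.2678, 0.0842]
tool_rot: [0.707, 0.009, -0.009, -0.707]
ft_force: [-0.5, 0.2, -0.9]
grip_width: 0.0686
```

Call:
drive_tool(
  plan=[
    [0, -20, 0, 0, 0, 0, 70],
    [0, -50, 0, 0, 0, 0, 70],
    [0, -85, 0, 0, 0, 0, 70],
    [-20, -110, 0, 0, 0, 0, 70],
    [-50, -130, 0, 0, 0, 0, 70],
    [-60, -140, 0, 0, 0, 0, 70],
    [-60, -140, 0, 0, 0, 0, 70],
    [-60, -140, 0, 0, 0, 0, 70],
  ],
)

```text
time: 30.25
position: [0.4477, 0.2664, 0.2241]
tool_rot: [-0.707, -0.009, 0.009, 0.707]
ft_force: [0.3, -0.1, 0.1]
grip_width: 0.0698
```

```bash
python3 f.py
python3 - <<'E'
from h import *
T=pose();im=camera("wrist");s=camera("side")
a=cv2.resize(im[130:280,220:460],(480,300),interpolation=cv2.INTER_CUBIC); b=cv2.resize(s[110:190,330:458],(480,300),interpolation=cv2.INTER_CUBIC)
cv2.imwrite("pics/w7.png",np.vstack([a,b]))
m=mark_of("wrist","roller_grip")[0];print(m,onz("wrist",m["location"],.102,T))
E
```

```text
30.45 [ 0.2325 -0.1615  0.1646] [0.4476 0.2662 0.2233] 0.06991646499201046
{'location': [315.9, 249.2], 'conf': 0.61} [0.50267313 0.26451756 0.102     ]
```

View pics/w7.png

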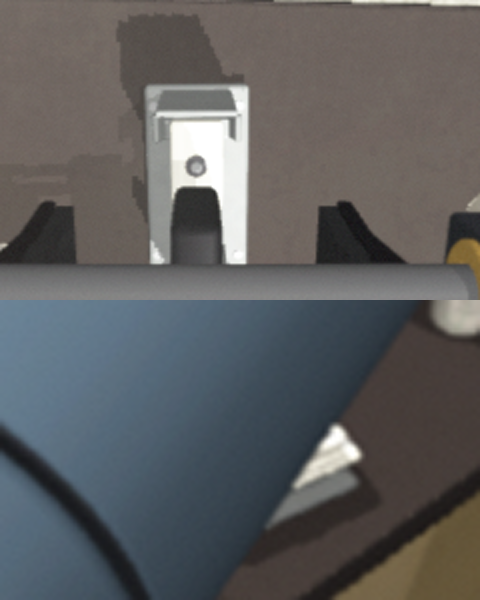

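```bash
python3 -c "
from rig import *
print(hand_in())"
```

```text
the job is handed in; nothing more can be done
None
```

I rolled the mat with the hand roller in three passes, without lifting it off the mat, then hung it back in its cradle and let go. I handed the job in at about 30.5 s of the 72 s allowed.

- **Force on the mat:** Readings, corrected for the tool's weight, were about 9–13 N on the first pass and 13–17.5 N on the second and third. I only had a reading at the end of each short move, so brief peaks between them are not measured.
- **Strips fully home:** I inferred this from force and height, because I could not read the strips' travel directly. On the last pass all eight carried about 15–17.5 N. The height at which the roller first touched was the same for all of them to within about 0.6 mm, and the force stayed steady when I held it. That is what seated strips should show. I did not get a clear picture of the bare mat afterwards, because the arm blocked the side camera.
- **Roller in its cradle:** The final wrist picture shows the bar lying between the cradle lips as it did at the start. The bar came to rest at the same height as at pickup, and sideways to within about 1 mm along x. The gripper is open and clear, with almost no force on the wrist.
- **Timer, bottle and dish:** I never went near them, and they looked in place during the job. I did not check them again at the end.

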